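# Let the walnuts into the lever bin without slamming its lid

## Task

Press the yellow lever of the walnut bin all the way down so that its linked lid swings wide open, and keep it down for about two seconds while the two walnuts waiting on the chute roll into the bin. Then ease the lever slowly back up, following it all the way, so that the lid sinks shut without ever falling or slamming. Work the lid by the lever only, do not touch the lid or the walnuts, and leave the mortar and the jar standing where they are.

Things in the scene. Friction and masses are not known exactly. Their poses are not given: they have to be found in the camera images.
- nut_bin: Fixed white box-shaped bin, 180 long (its x) x 160 wide (its y) x 170 high, open at the top. Origin: centre of its underside, on the table; x points from its front (chute side, towards the robot) to its back, z up. A grey chute 56 wide, up to 190 high, slopes down into the middle of its front and reaches 215 in front of the origin. The yellow lever pad stands on the right of the chute (-y side), in front of the bin.
- lever (a joint): Lever that opens the lid, rad: 0 = up, at rest; 0.4 = all the way down (hard stop). A steel bar along the bin's right side, hinged about the bin's y axis at point lever_pivot, with the flat yellow pad at its front end. A spring and the lid's weight push it back up: pressing it takes about 4 to 8 N at the pad.
- lever_pad (a point): Centre of the top face of the yellow lever pad (flat square 42 x 42, 10 thick). Moves with the lever. At rest 175 in front of lever_pivot (along the bin's -x), 35 to its right (-y), about 126 above the table, its face sloping 0.2 rad down towards the bin; all the way down it is about 54 above the table (72 lower), sloping 0.2 rad the other way, and has shifted less than 5 horizontally.
- lever_pivot (a point): Hinge point of the lever, fixed on the bin: in the bin's frame x 0, y -105, z 85 mm.
- lid (a joint): Clear plastic lid with black edges, rad: 0 = shut, 1.1 = wide open. Hinged at the bin's back top edge, it swings up and back, away from the lever. Rigidly linked to the lever: lid = 2.75 x lever, so 10 mm at the pad is about 0.15 rad of lid. If the lever is let go the lid falls and slams; sinking faster than 1.5 rad/s (pad rising faster than about 95 mm/s) counts as falling.
- lid_edge (a point): Middle of the lid's front edge (the edge that rises), 178 above the table when shut. A 34 deep flap under it holds the walnuts back on the chute.
- walnut_a: Brown walnut, a ball 36 across, first in the chute, resting against the lid's flap. Origin: its centre. It rolls into the bin by itself as soon as the lid is up.
- walnut_b: Second walnut, the same, just behind the first in the chute. Origin: its centre.
- mortar: Small dark wooden mortar with a pestle in it, 92 across, 130 high with pestle, stands loose some 15 cm to the right of the lever pad. Origin: centre of its underside. Bystander.
- jar: Glass jar with cap, 76 across, 110 high, stands loose on the left, in front of the bin. Origin: centre of its underside. Bystander. (A colander, a bowl, a plate and a tray with a spatula stand farther out at the sides, all under 100 high and more than 200 from the lever pad.)
Things that resemble listed ones, but are neither listed nor needed, are in the scene too. Leave any red look-alike of the walnut_b alone.

How it is judged:
By the outcome, as a careful person would: the job done as asked, in the order asked, and still so for the second after the job is handed in, with the robot touching nothing.
It also fails if it takes over 42 s, if anything falls off the work surface, if the arm or the gripper's body presses on something with over 40 N, if the wrist force passes 120 N, or if a joint passes its speed limit or range.

## Robot

A 6-joint arm with a two-finger parallel gripper is mounted at the origin on the work surface. World frame = base frame: x ahead of the robot, y to its left, z up, the work surface at z = 0. Lengths are in mm, angles in rad, forces in N, time in s.
With the tool pointing down it reaches from about 400 to 925 mm from the base axis. Payload 12.5 kg.
Tool frame: the origin (TCP) lies at the centre of the arm's flange, where the gripper is bolted on; the fingertips stand 190 mm ahead of it and the grasp point (between the pads) lies 171 mm ahead of it; z points along the fingers, y is the line along which they close (so a half turn about z gives the same grasp; the last joint's range is limited). The gripper opens to 95 mm and grips with 3 to 60 N. Pads are 20 mm wide; open, the fingers measure 119 mm over their backs; the gripper's body (75 mm by 180 mm) begins 59 mm behind the grasp point.
Start: joints at [1.093, 0.491, 1.559, -0, 1.092, -0.106], TCP at [227.035, 582.306, 404.761] pointing down, gripper open.
Joint ranges: [-3.1, 3.1], [-0.84, 2.19], [0.05, 2.79], [-1.13, 4.28], [0.06, 2.93], [-2.69, 2.69]. Speed limits (rad/s): [2.22, 2.22, 2.79, 3.14, 3.14, 3.14].

## Interface

Orientations are given as [roll, pitch, yaw] about the fixed x, y, z axes, in that order (R = Rz(yaw) Ry(pitch) Rx(roll)).
In Python, from cell import env, read_camera, search_frame, cut_out gives the robot as it stands. The module is installed in compiled form; this text tells all that it offers.
- The arm moves only by the tool move_arm, never from a script. Its argument "commands" is a list of rows, each a list of 3 entries, a list of its own where there are three numbers: the shift along the world's x, y, z normalised to -1 to 1, where 1 is 0.03 m, then the turn about the world's z normalised to -1 to 1, where 1 is 0.08 rad, then the opening, from -1 (shut) to 1 (fully open), so that 0 is half open. A call has 1 to 20 rows; each row shifts and turns the commanded pose from where the row before left it; what a row does not reach is not made up. A row lasts 1/12 s, in which the tool goes at most 41.7 mm and 7.16 degrees, less where a joint would pass 70% of its speed; a pose out of reach is approached as far as the arm can. A call with a number of a shift or a turn outside -1 to 1 is refused whole. A call with a gripper value outside its range is refused whole. The fingers move at their own pace and stop on an object; the grip force is fixed at half the most. Time passes only in rows, so rows that do not move let the fingers close. It gives the time, the measured TCP pose, the force, the opening and the grip force at its end, in the units of the state.
- env.state(): the state, without advancing time (a new reading comes with each control period).
- read_camera(name): name is "side" or "top"; returns a dict with "image" (400x640x3 uint8, red, green, blue), "fx", "fy", "cx", "cy" (pixels), "rvec" (rotation vector, rad) and "tvec" (3), from world to camera coordinates, as OpenCV has them. Camera axes: x right, y down, z forward; pixel columns grow to the right and rows downward; lengths in mm; the calibration is good to about 2 mm. A picture is of the moment at which its call begins. There is no depth.
- env.job_done(): hands the job in; it is judged then, once.
Trained networks look in a picture, given as the dict that the camera call returned (one of the last four; its "shot" number tells which), for a name from the list of things; names that differ only in an ending like _2 or _b are one class to them, and where a whole thing is asked for, a point or a joint stands for the part that bears it (a point fixed in the world has none). Each returns a list of dicts, best first, with "confidence" (0 to 1); they miss things now and then, are a little off and sometimes report something else, mostly with a low value. They report only what shows in the picture. A call takes as long as a camera call. They do not tell look-alikes from the thing itself.
- search_frame(thing, picture): "at" ([column, row] in pixels, amid what is visible of it).
- cut_out(thing, picture): "region" (400x640 bool, what is visible of it) and "at" ([column, row] in pixels, amid what is visible of it).
The state is a dict: "t": time; "joints": joint angles; "qvel": joint speeds; "tau": joint torques, N m; "eef_pos": TCP position; "tcp_rot": TCP orientation; "ft_force": force on the tool from outside, world axes, zero at the start; "moment": the same for the moment, N m; "opening": opening from 0.0 (shut) to 1.0 (fully open); "grip_force": force on a finger pad.
Only numpy, scipy, OpenCV 4.12 (cv2) and the standard library are available. Lean on these libraries where they do the work, as an engineer would, in place of code of your own. Each camera call takes 0.05 s, during which the arm holds its last target. There are 200 camera calls.

## Working session

There is one attempt and no reset: what is moved stays moved. The work goes in short steps, Python scripts to look and compute and a tool call to move; the robot and the scene stay as the last step left them, time stands still between calls to the robot, and variables do not carry over. Pictures are saved under pics/ and viewed, at most 10 in all, crops included, and the job is handed in when it is done.

Besides the shell and the picture viewer there is one more tool, called after "Emit:" as name([rows], argument=value, ...), one row to a line, values as JSON. move_arm: Moves the arm, as the interface text tells. Its arguments: {"type":"object","properties":{"commands":{"type":"array","items":{"type":"array"}}},"required":["commands"]}

```bash
mkdir -p pics; cat > h.py <<'E'
import numpy as np, cv2
from cell import env, read_camera, search_frame, cut_out
def ray(p,uv):
    R=cv2.Rodrigues(np.array(p["rvec"],float))[0]; t=np.array(p["tvec"],float).ravel()
    d=R.T@np.array([(uv[0]-p["cx"])/p["fx"],(uv[1]-p["cy"])/p["fy"],1]); return -R.T@t,d
def atz(p,uv,z):
    c,d=ray(p,uv); return c+d*(z-c[2])/d[2]
def tri(p,u,q,v):
    c,d=ray(p,u);e,f=ray(q,v); s=np.linalg.lstsq(np.array([d,-f]).T,e-c,rcond=None)[0]
    a=c+s[0]*d;b=e+s[1]*f; return (a+b)/2,np.linalg.norm(a-b)
def proj(p,X):
    return cv2.projectPoints(np.array(X,float).reshape(-1,3),np.array(p["rvec"],float),np.array(p["tvec"],float),np.array([[p["fx"],0,p["cx"]],[0,p["fy"],p["cy"]],[0,0,1.]]),None)[0].reshape(-1,2)
def save(p,n,crop=None,s=1):
    im=p["image"][:,:,::-1]
    if crop: a,b,c,d=crop; im=im[b:d,a:c]
    cv2.imwrite("pics/"+n,cv2.resize(im,None,fx=s,fy=s,interpolation=cv2.INTER_CUBIC))
E
python3 - <<'E'
from h import *
T=read_camera("top");S=read_camera("side");save(T,"t0.png");save(S,"s0.png")
for n in ["lever_pad","nut_bin","walnut_a","mortar","jar","lid"]:
    for k,p in (("T",T),("S",S)):
        print(n,k,[(np.round(d["at"]),round(d["confidence"],2)) for d in search_frame(n,p)][:4])
for p in(T,S): print(ray(p,(320,200)))
print(env.state())
E
```

```text
lever_pad T [(array([391., 214.]), 0.66)]
lever_pad S [(array([330., 147.]), 0.68)]
nut_bin T [(array([335., 175.]), 0.9)]
nut_bin S [(array([284., 190.]), 0.91)]
walnut_a T [(array([336., 224.]), 0.73), (array([296., 246.]), 0.72), (array([332., 211.]), 0.49)]
walnut_a S [(array([332., 166.]), 0.65), (array([344., 240.]), 0.64), (array([321., 170.]), 0.6), (array([371., 230.]), 0.56)]
mortar T [(array([453., 206.]), 0.7)]
mortar S [(array([316., 131.]), 0.89)]
jar T [(array([186., 293.]), 0.77), (array([328., 162.]), 0.61)]
jar S [(array([398., 339.]), 0.62)]
lid T [(array([327., 159.]), 0.8)]
lid S [(array([268., 174.]), 0.61)]
(array([ 433.51908984,   56.93048787, 1328.1615843 ]), array([ 0.14596381, -0.02665912, -0.98893849]))
(array([528.03299434, 678.76760902, 823.17107536]), array([ 0.04705799, -0.66737235, -0.74353482]))
{'t': 0.7, 'joints': array([ 1.09339824e+00,  4.90856800e-01,  1.55886672e+00, -2.98672561e-06,
        1.09166914e+00, -1.05595233e-01]), 'qvel': array([-0.00046308,  0.00021624, -0.00013235, -0.00022688,  0.00124428,
       -0.00150669]), 'tau': array([ 1.57867460e-03, -6.12348890e+01, -2.58404803e+01,  6.92346739e-02,
        4.45987063e-02, -1.19580693e-05]), 'eef_pos': array([227.03777536, 582.30874632, 404.79926973]), 'tcp_rot': array([3.14139405e+00, 2.37153306e-05, 2.76979117e+00]), 'ft_force': array([0.59369826, 0.05476864, 0.26098128]), 'moment': array([ 3.94941823e-02, -5.09801505e-05, -3.41405847e-02]), 'grip_force': 0.0, 'opening': 0.999681798033791}
```

View pics/t0.png

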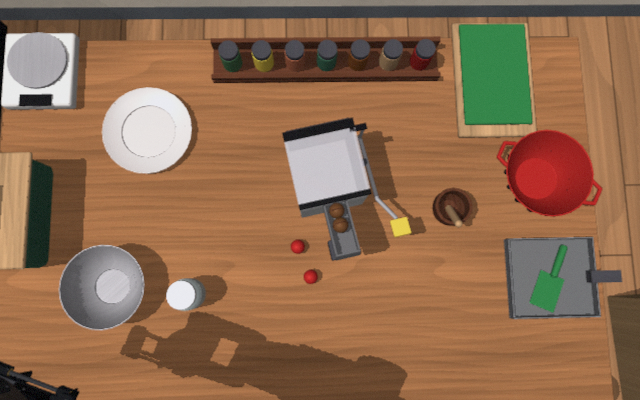

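View pics/s0.png

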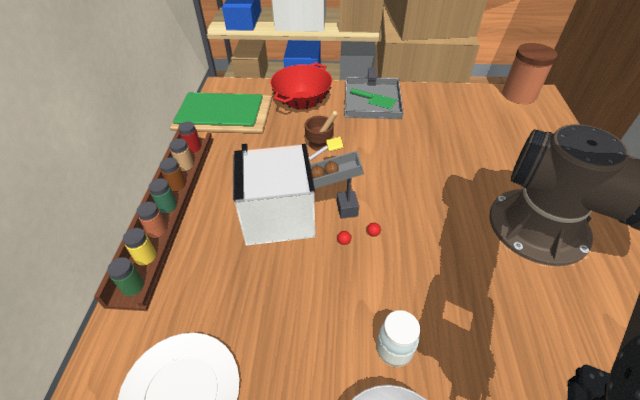

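The top view shows the yellow pad at about (401,226), the chute with the brown walnuts at (336,211) and (340,225), the mortar at (453,207) and the jar at (184,294). The red balls at (298,246) and (310,276) are look-alikes lying on the table. In the side view the pad is at about (335,144).

```bash
python3 - <<'E'
from h import *
T=read_camera("top");S=read_camera("side")
def yel(p,c):
    h=cv2.cvtColor(p["image"],cv2.COLOR_RGB2HSV)
    m=((abs(h[...,0].astype(int)-28)<6)&(h[...,1]>150)&(h[...,2]>120)).astype(np.uint8)
    n,l,s,ce=cv2.connectedComponentsWithStats(m)
    i=min(range(1,n),key=lambda i:np.hypot(*(ce[i]-c))-(s[i,4]>20)*50)
    return ce[i],s[i],cv2.minAreaRect(cv2.findNonZero((l==i).astype(np.uint8)))
a=yel(T,(401,226));b=yel(S,(335,144));print(a,b)
P,e=tri(T,a[0],S,b[0]);print("pad",P,e, atz(T,a[0],126))
for n,u,z in(("wa",(336,211),150),("wb",(340,225),165),("mortar",(453,207),60),("jar",(184,294),108)):print(n,atz(T,u,z))
# yaw fit: project model
from scipy.optimize import minimize
m=cut_out("nut_bin",T)[0]["region"]
def mdl(x,y,w):
    c,s=np.cos(w),np.sin(w)
    L=np.array([[-175,-140,126],[90,80,170],[90,-80,170],[-90,80,170],[-90,-80,170],[-215,28,190],[-215,-28,190]])
    return np.c_[x+c*L[:,0]-s*L[:,1],y+s*L[:,0]+c*L[:,1],L[:,2]]
for w in np.arange(-.6,.61,.1):
    c,s=np.cos(w),np.sin(w); x,y=P[0]+175*c-140*s,P[1]+175*s+140*c
    print(round(w,2),round(x),round(y),proj(T,mdl(x,y,w)).round().astype(int).tolist())
save(T,"t1.png",(270,100,480,280),3.8)
E
```

```text
(array([400.41438356, 226.55479452]), array([391, 217,  20,  20, 292], dtype=int32), ((400.4764404296875, 226.3941192626953), (17.029043197631836, 17.896764755249023), 77.47119140625)) (array([333.85714286, 142.71428571]), array([326, 137,  17,  14,  77], dtype=int32), ((333.9705810546875, 143.3823699951172), (11.399173736572266, 15.279744148254395), 75.96376037597656))
pad [ 546.08074355 -162.52491217  125.24712548] 1.9209832881788556 [ 545.04829604 -162.30838447  126.        ]
wa [581.29240662 -11.02818367 150.        ]
wb [547.42828452 -18.41021751 165.        ]
mortar [ 597.57542931 -307.87731615   60.        ]
jar [400.08289328 341.64210735 108.        ]
-0.6 770 -146 [[400, 226], [384, 79], [442, 116], [343, 141], [401, 179], [332, 197], [353, 211]]
-0.5 767 -124 [[400, 226], [370, 81], [431, 112], [335, 147], [397, 179], [330, 204], [353, 216]]
-0.4 762 -102 [[400, 226], [356, 85], [419, 110], [327, 154], [392, 180], [329, 212], [352, 221]]
-0.3 755 -80 [[400, 226], [342, 90], [408, 108], [321, 162], [388, 181], [328, 220], [352, 227]]
-0.2 745 -60 [[400, 226], [329, 96], [396, 108], [315, 170], [384, 183], [328, 227], [353, 232]]
-0.1 734 -41 [[400, 226], [316, 103], [385, 109], [310, 179], [380, 185], [329, 235], [354, 237]]
-0.0 721 -23 [[400, 226], [304, 112], [373, 111], [306, 189], [376, 188], [330, 243], [356, 242]]
0.1 706 -6 [[400, 226], [294, 122], [362, 114], [303, 198], [373, 190], [333, 250], [358, 247]]
0.2 690 9 [[400, 226], [284, 133], [351, 119], [301, 209], [369, 194], [336, 258], [361, 252]]
0.3 672 23 [[400, 226], [275, 145], [341, 124], [299, 219], [367, 197], [340, 265], [364, 257]]
0.4 653 35 [[400, 226], [268, 157], [331, 130], [299, 229], [364, 201], [344, 271], [367, 261]]
0.5 633 44 [[400, 226], [261, 171], [322, 137], [300, 240], [362, 205], [349, 277], [371, 264]]
0.6 611 52 [[400, 226], [257, 185], [314, 146], [302, 250], [360, 209], [355, 283], [376, 268]]
```

View pics/t1.png

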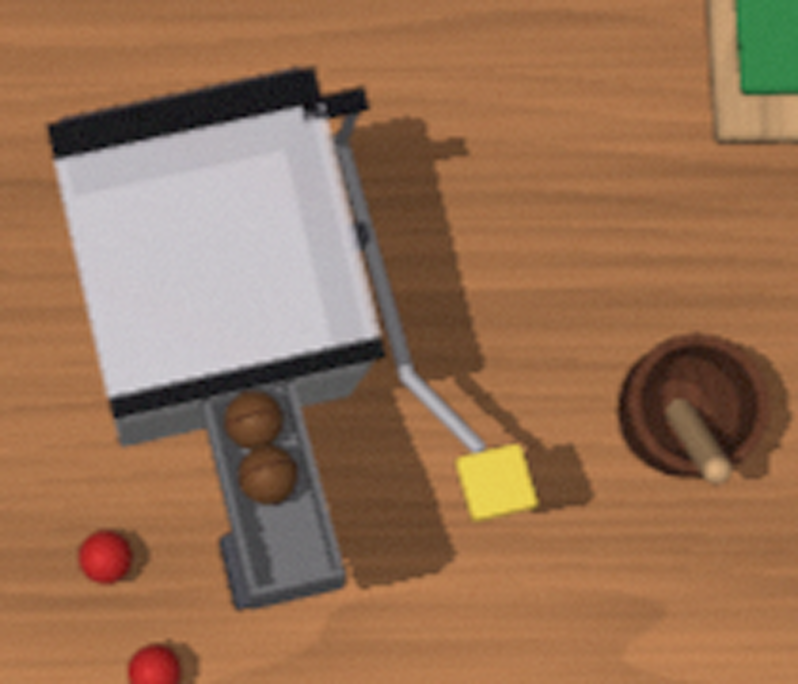

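The crop confirms the layout: the pad is at (546,-162,125), which agrees with the given height of 126. The bin is near (688,10) with yaw about 0.22. I'll press with closed fingertips, turning the gripper so its long axis lies along the bin's x and stays clear of the chute. I'll go above the pad first.

Emit:
move_arm([
  [[0.41,-0.95,0.1],-0.61,-1],
  [[0.41,-0.95,0.1],-0.61,-1],
  [[0.41,-0.95,0.1],-0.61,-1],
  [[0.41,-0.95,0.1],-0.61,-1],
  [[0.41,-0.95,0.1],-0.61,-1],
  [[0.41,-0.95,0.1],-0.61,-1],
  [[0.41,-0.95,0.1],-0.61,-1],
  [[0.41,-0.95,0.1],-0.61,-1],
  [[0.41,-0.95,0.1],-0.61,-1],
  [[0.41,-0.95,0.1],-0.61,-1],
  [[0.41,-0.95,0.1],-0.61,-1],
  [[0.41,-0.95,0.1],-0.61,-1],
  [[0.41,-0.95,0.1],-0.61,-1],
  [[0.41,-0.95,0.1],-0.61,-1],
  [[0.41,-0.95,0.1],-0.61,-1],
  [[0.41,-0.95,0.1],-0.61,-1],
  [[0.41,-0.95,0.1],-0.61,-1],
  [[0.41,-0.95,0.1],-0.61,-1],
  [[0.41,-0.95,0.1],-0.61,-1],
  [[0.41,-0.95,0.1],-0.61,-1],
])

```text
t: 2.52
eef_pos: [473.3, 10.7, 465.1]
tcp_rot: [3.141, 0.0, 1.791]
ft_force: [0.3, 0.1, 0.5]
opening: 0.002
grip_force: 0.0
```

Emit:
move_arm([
  [[0.35,-0.82,0],0,-1],
  [[0.35,-0.82,0],0,-1],
  [[0.35,-0.82,0],0,-1],
  [[0.35,-0.82,0],0,-1],
  [[0.35,-0.82,0],0,-1],
  [[0.35,-0.82,0],0,-1],
  [[0.35,-0.82,0],0,-1],
  [[0,0,-0.8],0,-1],
  [[0,0,-0.8],0,-1],
  [[0,0,-0.8],0,-1],
  [[0,0,-0.8],0,-1],
  [[0,0,-0.8],0,-1],
  [[0,0,0],0,-1],
  [[0,0,0],0,-1],
])

```text
t: 3.68
eef_pos: [546.7, -160.0, 344.5]
tcp_rot: [-3.14, -0.001, 1.794]
ft_force: [0.4, -0.6, 1.0]
opening: 0.001
grip_force: 0.0
```

```bash
python3 - <<'E'
from h import *
print(env.state()["eef_pos"])
T=read_camera("top");S=read_camera("side")
tip=env.state()["eef_pos"]-[0,0,190]
print(proj(T,[tip,[546,-162,125]]),proj(S,[tip,[546,-162,125]]))
a=S["image"][90:200,270:400];b=T["image"][170:280,340:470]
im=np.hstack([a,b])[:,:,::-1]
cv2.imwrite("pics/c2.png",cv2.resize(im,None,fx=3,fy=3,interpolation=cv2.INTER_CUBIC))
E
```

```text
[ 546.67344648 -159.96779116  344.46606284]
[[401.71803979 224.50937652]
 [400.19009584 226.19291863]] [[334.08638181 134.48875281]
 [334.22062293 142.95955462]]
```

View pics/c2.png

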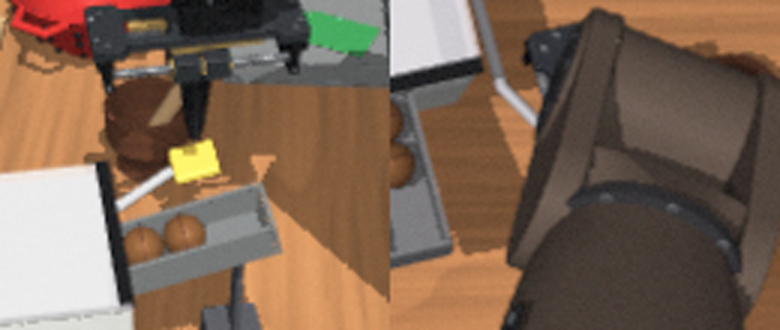

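The fingertips are right above the pad: it is at crop (195,160), with the tips at (195,140). Now I'll press smoothly.

Emit:
move_arm([
  [[0,-0.06,-0.2],0,-1],
  [[0,0,-0.2],0,-1],
  [[0,0,-0.2],0,-1],
  [[0,0,-0.2],0,-1],
  [[0,0,-0.2],0,-1],
  [[0,0,-0.2],0,-1],
  [[0,0,-0.2],0,-1],
  [[0,0,-0.2],0,-1],
  [[0,0,-0.2],0,-1],
  [[0,0,-0.2],0,-1],
  [[0,0,-0.2],0,-1],
  [[0,0,-0.2],0,-1],
  [[0,0,-0.2],0,-1],
  [[0,0,-0.2],0,-1],
  [[0,0,-0.2],0,-1],
  [[0,0,-0.1],0,-1],
  [[0,0,0],0,-1],
])

```text
t: 5.2
eef_pos: [546.9, -161.7, 251.2]
tcp_rot: [3.141, 0.0, 1.794]
ft_force: [2.3, 0.1, 3.0]
opening: 0.007
grip_force: 1.8
```

Emit:
move_arm([
  [[0,0,-0.08],0,-1],
  [[0,0,-0.08],0,-1],
  [[0,0,0],0,-1],
])

```text
t: 5.45
eef_pos: [546.6, -161.8, 246.8]
tcp_rot: [3.141, 0.0, 1.794]
ft_force: [1.9, -0.2, 4.1]
opening: 0.002
grip_force: 1.7
```

Emit:
move_arm([
  [[0,0,-0.05],0,-1],
  [[0,0,0],0,-1],
])

```text
t: 5.62
eef_pos: [546.6, -161.8, 245.5]
tcp_rot: [3.141, 0.0, 1.794]
ft_force: [1.5, 0.0, 4.5]
opening: 0.004
grip_force: 2.0
```

Emit:
move_arm([
  [[0,0,-0.05],0,-1],
  [[0,0,0],0,-1],
])

```text
t: 5.78
eef_pos: [546.7, -161.8, 244.5]
tcp_rot: [3.14, 0.001, 1.794]
ft_force: [1.2, 0.9, 11.8]
opening: 0.004
grip_force: 5.5
```

Emit:
move_arm([
  [[0,0,-0.05],0,-1],
  [[0,0,0],0,-1],
])

```text
t: 5.95
eef_pos: [546.7, -161.7, 244.0]
tcp_rot: [3.14, 0.001, 1.794]
ft_force: [-1.4, 2.0, 19.5]
opening: 0.003
grip_force: 9.7
```

```bash
python3 - <<'E'
from h import *
T=read_camera("top");S=read_camera("side")
im=np.hstack([S["image"][70:260,200:400],T["image"][90:280,260:460]])[:,:,::-1]
cv2.imwrite("pics/c3.png",cv2.resize(im,None,fx=2,fy=2,interpolation=cv2.INTER_CUBIC))
E
```

```text
(no output)
```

View pics/c3.png

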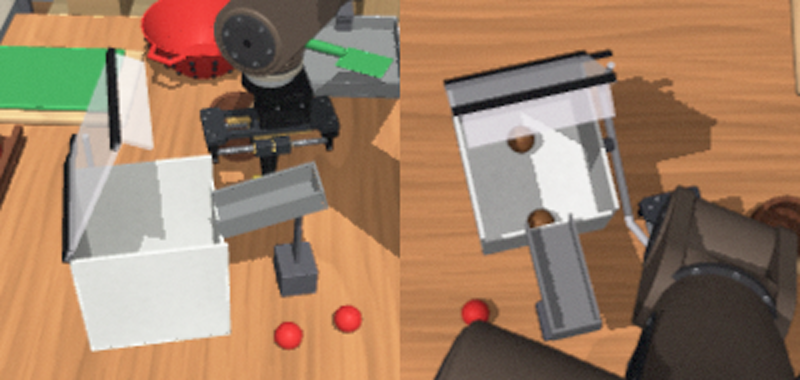

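The force jump at z=244 is the hard stop. The lid is wide open and both walnuts have left the chute, seen at crop (520,138) and (540,220). I'll hold here for about 2 s.

Emit:
move_arm([
  [[0,0,0],0,-1],
  [[0,0,0],0,-1],
  [[0,0,0],0,-1],
  [[0,0,0],0,-1],
  [[0,0,0],0,-1],
  [[0,0,0],0,-1],
  [[0,0,0],0,-1],
  [[0,0,0],0,-1],
  [[0,0,0],0,-1],
  [[0,0,0],0,-1],
  [[0,0,0],0,-1],
  [[0,0,0],0,-1],
  [[0,0,0],0,-1],
  [[0,0,0],0,-1],
  [[0,0,0],0,-1],
  [[0,0,0],0,-1],
  [[0,0,0],0,-1],
  [[0,0,0],0,-1],
  [[0,0,0],0,-1],
  [[0,0,0],0,-1],
])

```text
t: 7.72
eef_pos: [546.7, -161.7, 244.0]
tcp_rot: [3.14, 0.001, 1.794]
ft_force: [-1.2, 2.4, 19.2]
opening: 0.0
grip_force: 9.7
```

```bash
python3 - <<'E'
from h import *
T=read_camera("top");save(T,"t4.png",(270,110,400,260),3)
E
```

```text
(no output)
```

View pics/t4.png

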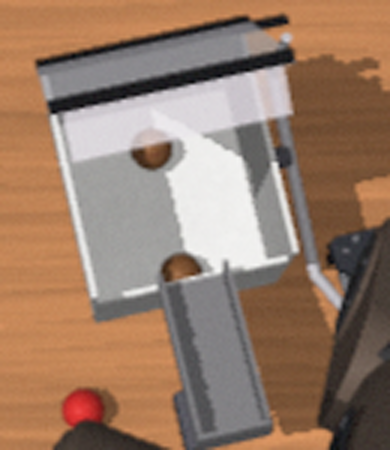

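Both walnuts lie inside the bin, at crop (152,150) and (182,268), the second partly hidden behind the front wall. Now I'll ease the lever up slowly.

Emit:
move_arm([
  [[0,0,0.03],0,-1],
  [[0,0,0.05],0,-1],
  [[0,0,0.08],0,-1],
  [[0,0,0.08],0,-1],
  [[0,0,0.08],0,-1],
  [[0,0,0.08],0,-1],
  [[0,0,0.08],0,-1],
  [[0,0,0.08],0,-1],
  [[0,0,0.08],0,-1],
  [[0,0,0.08],0,-1],
  [[0,0,0.08],0,-1],
  [[0,0,0.08],0,-1],
  [[0,0,0.08],0,-1],
  [[0,0,0.08],0,-1],
  [[0,0,0.08],0,-1],
  [[0,0,0.08],0,-1],
  [[0,0,0.08],0,-1],
  [[0,0,0.08],0,-1],
  [[0,0,0.08],0,-1],
  [[0,0,0.08],0,-1],
])

```text
t: 9.43
eef_pos: [546.8, -161.6, 288.4]
tcp_rot: [3.141, 0.0, 1.794]
ft_force: [0.5, 3.1, 3.6]
opening: 0.002
grip_force: 2.0
```

Emit:
move_arm([
  [[0,0,0.08],0,-1],
  [[0,0,0.08],0,-1],
  [[0,0,0.08],0,-1],
  [[0,0,0.08],0,-1],
  [[0,0,0.08],0,-1],
  [[0,0,0.07],0,-1],
  [[0,0,0.06],0,-1],
  [[0,0,0.05],0,-1],
  [[0,0,0.05],0,-1],
  [[0,0,0.05],0,-1],
  [[0,0,0.05],0,-1],
  [[0,0,0.04],0,-1],
  [[0,0,0.04],0,-1],
])

```text
t: 10.52
eef_pos: [546.5, -161.7, 312.5]
tcp_rot: [3.142, -0.0, 1.794]
ft_force: [3.5, -0.2, 3.8]
opening: 0.005
grip_force: 1.9
```

Emit:
move_arm([
  [[0,0,0.04],0,-1],
  [[0,0,0.04],0,-1],
  [[0,0,0.04],0,-1],
  [[0,0,0.04],0,-1],
  [[0,0,0.04],0,-1],
  [[0,0,0.04],0,-1],
  [[0,0,0.04],0,-1],
  [[0,0,0.04],0,-1],
])

```text
t: 11.18
eef_pos: [546.3, -161.7, 321.8]
tcp_rot: [-3.141, -0.001, 1.794]
ft_force: [-0.7, -0.6, 0.1]
opening: 0.002
grip_force: 0.0
```

Emit:
move_arm([
  [[0,0,0.1],0,-1],
  [[0,0,0.2],0,-1],
  [[0,0,0.5],0,-1],
  [[0,0,0.8],0,-1],
  [[0,0,0.8],0,-1],
  [[0,0,0.8],0,-1],
  [[0,0,0],0,-1],
])

```text
t: 11.77
eef_pos: [546.7, -161.7, 422.8]
tcp_rot: [3.136, 0.004, 1.794]
ft_force: [-0.1, -1.3, 0.3]
opening: 0.006
grip_force: 0.0
```

```bash
python3 - <<'E'
from h import *
T=read_camera("top");S=read_camera("side")
im=np.hstack([S["image"][70:260,200:400],T["image"][90:280,260:460]])[:,:,::-1]
cv2.imwrite("pics/c5.png",cv2.resize(im,None,fx=2,fy=2,interpolation=cv2.INTER_CUBIC))
print([(d["at"],d["confidence"]) for d in search_frame("mortar",S)+search_frame("jar",T)])
E
```

```text
[([318.3, 132.0], 0.9), ([267.3, 171.7], 0.49), ([188.1, 294.7], 0.63), ([335.6, 177.7], 0.17)]
```

View pics/c5.png

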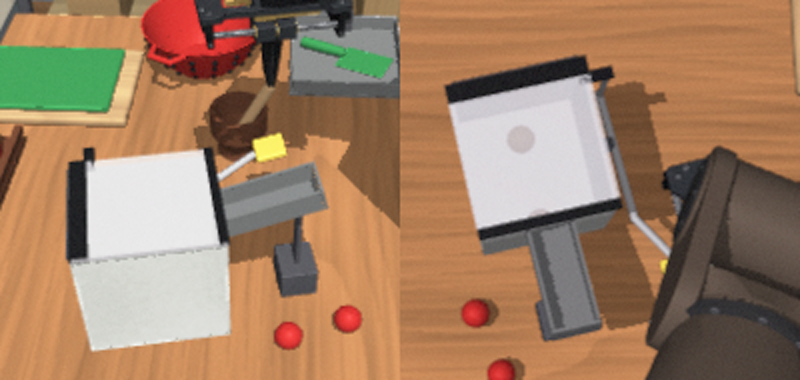

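The lid is shut with both walnuts visible through it at crop (520,138) and (540,213). The pad is back up at crop (268,148), the mortar and jar haven't moved, and the arm is clear.

```bash
python3 -c "
from cell import env
print(env.job_done())"
```

```text
the job is handed in; nothing more can be done
None
```

I pressed the lever to its stop, held it for about two seconds while both walnuts rolled into the bin, and eased it back up until the lid was shut; the mortar and jar did not move, and the job is handed in.

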